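# Put the glue-up kit back in its foam tray

## Robot

A 7-joint arm with a two-finger parallel gripper is mounted at the origin on the work surface; the furniture and walls round the work are solid. World frame = base frame: x ahead of the robot, y to its left, z up, the work surface at z = 0. Lengths are in m, angles in rad, forces in N, time in s.
With the tool pointing down it reaches from about 0.425 to 0.925 m from the base axis. Payload 6.8 kg.
Tool frame: the origin (TCP) lies at the very end of the fingers, on their centre line; the grasp point (between the pads) lies 19 mm behind it; z points along the fingers, y is the line along which they close (so a half turn about z gives the same grasp; the last joint's range is limited). The gripper opens to 85 mm and grips with 20 to 120 N. Pads are 22 mm wide; open, the fingers measure 114 mm over their backs; the gripper's body (76 mm by 85 mm) begins 54 mm behind the grasp point. The pads swing forward as they close: fully open they stand 13 mm farther back than shut.
Start: joints at [-1.379, 0.477, 0.022, 1.555, -0.011, 1.109, -0.083], TCP at [0.199, 0.645, 0.231] pointing down, gripper open.
Joint ranges: [-2.96, 2.96], [-0.34, 2.1], [-1.41, 1.46], [0.24, 2.44], [-1.37, 4.51], [0.17, 1.92], [-2.96, 2.96]. Speed limits (rad/s): [2.39, 2.39, 3.14, 3.14, 3.14, 3.14, 3.14].

## Interface

Orientations are given as a unit quaternion [w, x, y, z].
In Python, from station import bot gives the robot as it stands.
- The arm moves only by the tool jog_arm, never from a script. Its argument "motion" is a list of rows, each a list of 7 numbers: the turn, a rotation vector about the tool's x, y, z in rad, then the shift along the tool's x, y, z in mm, then the finger opening in mm, from 0 to 85.4. A call has 1 to 10 rows; each row is the pose to reach, as a shift and turn from the pose commanded when the call began, along the tool's axes at that moment; what a row does not reach only later rows make up. A row lasts 1/8 s, in which the tool goes at most 62.5 mm and 10.7 degrees, less where a joint would pass 70% of its speed; a pose out of reach is approached as far as the arm can. A call with a gripper value outside its range is refused whole. The fingers move at their own pace and stop on an object; "grip_force" is the grip in N (left out, the last holds). Time passes only in rows, so rows that repeat a pose let the fingers close. It gives the time, the measured TCP pose, the force, the opening and the grip force at its end, in the units of the state.
- bot.get_obs(): the state, without advancing time (a new reading comes with each control period).
- bot.read_camera(name): name is "scene" or "top" or "wrist"; returns a dict with "pixels" (384x512x3 uint8, red, green, blue), "camera_matrix" (3x3 intrinsics, pixels), "distortion" ([k1, k2, p1, p2, k3] as OpenCV has them; the pictures are not rectified), "T" (4x4, takes a point from camera to world coordinates); the wrist camera has in their place "tool_from_camera" (4x4, takes a point from camera to tool coordinates, whose origin is the TCP and whose axes are the flange's). Camera axes: x right, y down, z forward; pixel columns grow to the right and rows downward; lengths in m; the calibration is good to about 2 mm. A picture is of the moment at which its call begins: read the wrist's pose just before it. There is no depth.
- bot.hand_in(): hands the job in; it is judged then, once.
Trained networks look in a picture, given as the dict that the camera call returned (one of the last four; its "shot" number tells which), for a name from the list of things; names that differ only in an ending like _2 or _b are one class to them, and where a whole thing is asked for, a point or a joint stands for the part that bears it (a point fixed in the world has none). Each returns a list of dicts, best first, with "score" (0 to 1); they miss things now and then, are a little off and sometimes report something else, mostly with a low value. They report only what shows in the picture. A call takes as long as a camera call. They do not tell look-alikes from the thing itself.
- bot.spot_in(thing, picture): "xy" ([column, row] in pixels, amid what is visible of it).
- bot.tip_of(thing, picture): "xy" ([column, row] in pixels: a listed point, or the origin of a listed thing).
The state is a dict: "t": time; "q": joint angles; "joint_vel": joint speeds; "joint_torque": joint torques, N m; "eef_pos": TCP position; "tool_rot": TCP orientation; "contact_force": force on the tool from outside, world axes, zero at the start; "torque": the same for the moment, N m; "gripper_width": opening from 0.0 (shut) to 1.0 (fully open); "grasp_force": force on a finger pad.
Only numpy, scipy, OpenCV 4.12 (cv2) and the standard library are available. Lean on these libraries where they do the work, as an engineer would, in place of code of your own. Each camera call takes 0.05 s, during which the arm holds its last target. There are 200 camera calls.

## Task

The glue-up kit has been left lying about the bench: put the small spring clamp, the marker, the cork sanding block and the small roll of black tape back into the foam-lined tray, each lying flat and fully home in the cut-out of its own shape. The big spring clamp and the blade tube do not belong to the kit: leave them where they lie. Let go of everything at the end.

Things in the scene. Friction and masses are not known exactly. Their poses are not given: they have to be found in the camera images.
- small_clamp_centre (a point): small all-black spring clamp lying flat, 102 mm long, 14 mm thick, 0.05 kg. Point on its hinge pin at mid-length, 7 mm above its underside. y runs lengthwise: closed jaw arms towards -y, together 20 mm wide with upright sides 8 to 36 mm from the point (grip here, across x); handles splay towards +y, 54 mm wide at the end
- marker_centre (a point): marker pen, white with a red cap, lying on its side: 135 mm long (its y), 17 mm wide, 16 mm high, 0.02 kg. Point at its middle, 8 mm above its underside
- sanding_block_centre (a point): cork sanding block with brown grit paper, lying flat: 62 mm wide (its x), 115 mm long (its y), 32 mm high, 0.09 kg. Point at its middle, 15 mm above the surface it lies on
- tape_centre (a point): small roll of black tape lying flat: 52 mm across, 19 mm high, 0.05 kg. Point on its axis, half-way up, 9.5 mm above its underside
- cutout_clamp (a point): tray's clamp-shaped cut-out, 8 mm deep, 6 to 8 mm larger all round than the small clamp: narrow end for the jaws towards its -y, wide end for the handles towards +y, finger recess 66 mm wide across the jaw arms, 3 to 37 mm from the point towards -y. Point on its floor, 28 mm above the bench, where the hinge pin comes to lie
- cutout_marker (a point): tray's long cut-out for the marker, 31 mm wide (its x), 149 mm long (its y), 8 mm deep, with an oval finger recess, 72 mm across by 52 mm along, at mid-length. Point at the middle of its floor, 28 mm above the bench
- cutout_block (a point): tray's rectangular cut-out for the sanding block, 75 mm wide (its x), 129 mm long (its y), 12 mm deep. Point at the middle of its floor, 24 mm above the bench
- cutout_tape (a point): tray's round cut-out for the tape, 67 mm across, 8 mm deep. Point at the middle of its floor, 28 mm above the bench. All four cut-outs lie side by side, in changing order, in fixed black foam inserts 84 mm wide (x) and 160 mm long (y), top 36 mm above the bench, in a fixed grey steel tray whose rim is 39 mm high
- big_clamp_centre (a point): big spring clamp, black with an orange jaw tip, 127 mm long (its y), 67 mm wide over the handles, 18 mm thick; not of the kit, stays where it lies. Point at its middle, 9 mm above the bench
- blade_tube_centre (a point): tube of saw blades, white and yellow with a red cap on one end, 150 mm long (its y), 20 mm thick; not of the kit, stays where it lies. Point at its middle, 10 mm above the bench
Things that resemble listed ones, but are neither listed nor needed, are in the scene too. What is meant by the part that bears tape_centre is not blue, and is the smaller of those in its own colour.

How it is judged:
At the end, for the whole second after the job is handed in: Small clamp, marker, sanding block and tape roll rest in their own cut-outs: centres within 12 mm horizontally, on the floor within 3 mm, flat within 0.12 rad (marker may roll), lengthwise within 0.25 rad (not the tape). Big clamp and blade tube within 3 cm of where they lay (horizontal distance between small_clamp_centre and cutout_clamp below 0.012 m and z of small_clamp_centre in the frame of cutout_clamp between 0.003 and 0.01 m and angle between the y axis of small_clamp_centre and the y axis of cutout_clamp, either way round below 0.25 rad and angle between each of small_clamp_centre, sanding_block_centre, tape_centre's own z axis and vertical below 0.12 rad and linear speed of each of small_clamp, marker, sanding_block, tape below 0.01 m/s and horizontal distance between marker_centre and cutout_marker below 0.012 m and z of marker_centre in the frame of cutout_marker between 0.004 and 0.011 m and angle between the y axis of marker_centre and the y axis of cutout_marker, either way round below 0.25 rad and horizontal distance between sanding_block_centre and cutout_block below 0.012 m and z of sanding_block_centre in the frame of cutout_block between 0.011 and 0.018 m and angle between the y axis of sanding_block_centre and the y axis of cutout_block, either way round below 0.25 rad and horizontal distance between tape_centre and cutout_tape below 0.012 m and z of tape_centre in the frame of cutout_tape between 0.0055 and 0.0125 m and distance of each of big_clamp_centre, blade_tube_centre from where it was at the start of the episode below 0.03 m); the robot touches nothing.
It fails at once if the big spring clamp is shifted by more than 3 cm (distance of big_clamp_centre from where it was at the start of the episode above 0.03 m).
It fails at once if the blade tube is shifted by more than 3 cm (distance of blade_tube_centre from where it was at the start of the episode above 0.03 m).
It also fails if it takes over 109 s, if anything falls off the work surface, if the arm or the gripper's body presses on something with over 40 N, if the wrist force passes 120 N, or if a joint passes its speed limit or range.

## Working session

There is one attempt and no reset: what is moved stays moved. The work goes in short steps, Python scripts to look and compute and a tool call to move; the robot and the scene stay as the last step left them, time stands still between calls to the robot, and variables do not carry over. Pictures are saved under pics/ and viewed, at most 15 in all, crops included, and the job is handed in when it is done.

Besides the shell and the picture viewer there is one more tool, called after "Call:" by a JSON object that holds its "name" and its "arguments", one argument or row to a line. jog_arm: Moves the arm, as the interface text tells. Its arguments: {"type":"object","properties":{"motion":{"type":"array"},"grip_force":{"type":"number"}},"required":["motion"]}

```bash
mkdir -p pics; ls; cat > h.py <<'E'
import numpy as np, cv2
from station import bot
from scipy.spatial.transform import Rotation as R
def save(p,name): cv2.imwrite('pics/'+name, cv2.cvtColor(p['pixels'],cv2.COLOR_RGB2BGR))
def Tw(p,o=None):
    if 'T' in p: return np.array(p['T'])
    o=o or bot.get_obs(); T=np.eye(4); q=o['tool_rot']; T[:3,:3]=R.from_quat([q[1],q[2],q[3],q[0]]).as_matrix(); T[:3,3]=o['eef_pos']
    return T@np.array(p['tool_from_camera'])
def world(p,uv,z,T=None):
    T=Tw(p) if T is None else T
    n=cv2.undistortPoints(np.array(uv,float).reshape(-1,1,2),np.array(p['camera_matrix']),np.array(p['distortion'])).reshape(-1,2)
    d=np.c_[n,np.ones(len(n))]@T[:3,:3].T; c=T[:3,3]
    return c+d*((z-c[2])/d[:,2])[:,None]
E
python3 - <<'E'
from h import *
o=bot.get_obs(); print(o['t'],o['eef_pos'],o['tool_rot'])
Z=dict(small_clamp_centre=.007,marker_centre=.008,sanding_block_centre=.015,tape_centre=.0095,cutout_clamp=.028,cutout_marker=.028,cutout_block=.024,cutout_tape=.028,big_clamp_centre=.009,blade_tube_centre=.01)
for c in ('top','scene'):
    p=bot.read_camera(c); save(p,c+'0.png'); print(c, np.round(p['T'],3).tolist())
    for k,z in Z.items():
        for d in bot.tip_of(k,p)[:4]:
            print(c,k,round(d['score'],2),np.round(d['xy']),np.round(world(p,d['xy'],z)[0],3))
E
```

```text
pics
0.0 [0.19919696 0.64431528 0.2303208 ] [-6.48399473e-05  1.49331158e-01  9.88786816e-01 -9.13387874e-04]
top [[0.022, -0.982, 0.19, 0.288], [-1.0, -0.019, 0.021, 0.085], [-0.017, -0.19, -0.982, 1.283], [0.0, 0.0, 0.0, 1.0]]
top small_clamp_centre 0.62 [217. 236.] [0.4   0.228 0.007]
top marker_centre 0.78 [162. 234.] [0.404 0.393 0.008]
top sanding_block_centre 0.8 [315. 228.] [ 0.428 -0.062  0.015]
top tape_centre 0.74 [186. 201.] [0.504 0.327 0.01 ]
top tape_centre 0.74 [220. 188.] [0.545 0.225 0.01 ]
top cutout_clamp 0.63 [272. 169.] [0.603 0.069 0.028]
top cutout_marker 0.76 [357. 171.] [ 0.601 -0.186  0.028]
top cutout_block 0.94 [330. 171.] [ 0.601 -0.107  0.024]
top cutout_tape 0.68 [296. 168.] [ 0.608 -0.005  0.028]
top blade_tube_centre 0.62 [260. 227.] [0.428 0.101 0.01 ]
scene [[-0.785, 0.351, -0.51, 1.078], [0.619, 0.444, -0.648, 0.811], [-0.001, -0.825, -0.566, 0.674], [0.0, 0.0, 0.0, 1.0]]
scene small_clamp_centre 0.81 [314. 212.] [0.404 0.238 0.007]
scene marker_centre 0.5 [357. 246.] [0.423 0.406 0.008]
scene sanding_block_centre 0.71 [243. 170.] [ 0.43  -0.056  0.015]
scene tape_centre 0.83 [274. 228.] [0.541 0.225 0.009]
scene tape_centre 0.81 [309. 242.] [0.506 0.32  0.009]
scene tape_centre 0.72 [339. 264.] [0.507 0.421 0.009]
scene cutout_clamp 0.91 [222. 202.] [0.597 0.063 0.028]
scene cutout_marker 0.62 [174. 167.] [ 0.61  -0.193  0.028]
scene cutout_block 0.81 [192. 178.] [ 0.593 -0.105  0.024]
scene cutout_tape 0.6 [206. 192.] [ 0.602 -0.009  0.028]
scene blade_tube_centre 0.63 [279. 192.] [0.419 0.106 0.01 ]
```

```bash
python3 - <<'E'
import cv2
a=cv2.imread('pics/top0.png'); cv2.imwrite('pics/top0c.png',cv2.resize(a[110:300,110:400],(800,524),interpolation=cv2.INTER_CUBIC))
E
```

```text
(no output)
```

View pics/top0c.png

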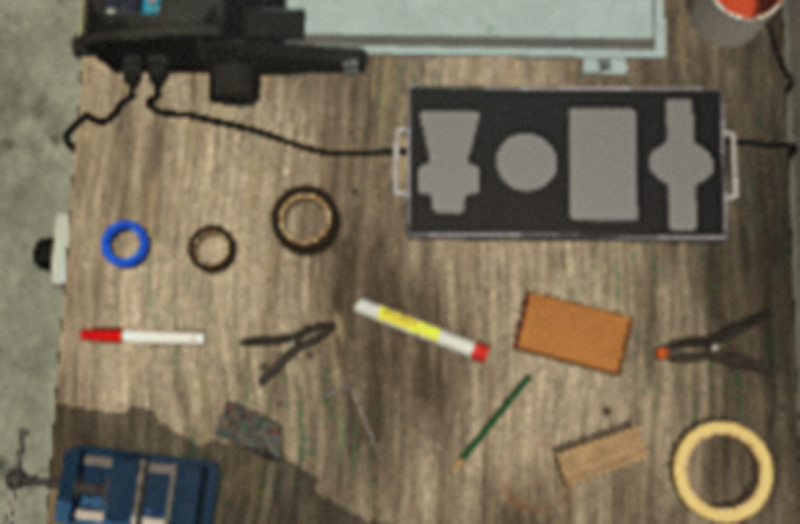

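View pics/scene0.png

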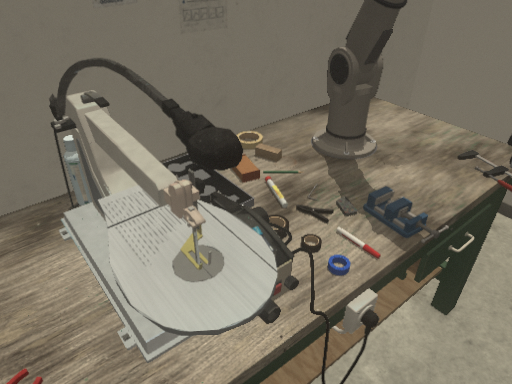

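View pics/top0.png

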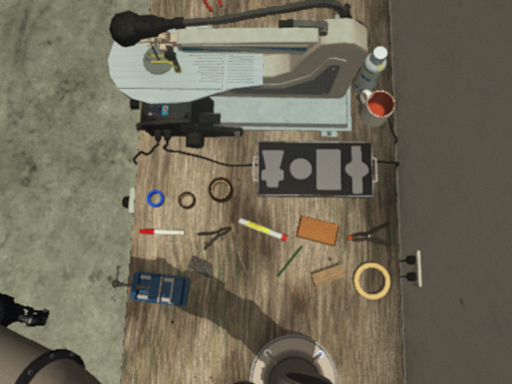

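```bash
cat >> h.py <<'E'
def go(x,y,z,ang=None,o=None):
    """ang: desired direction (rad, world) of tool y line, mod pi; prints motion row"""
    o=o or bot.get_obs(); q=o['tool_rot']; A=R.from_quat([q[1],q[2],q[3],q[0]]); M=A.as_matrix()
    cur=np.arctan2(M[1,1],M[0,1]); 
    if ang is None: ang=cur
    d=(ang-cur+np.pi/2)%np.pi-np.pi/2; a=cur+d
    Y=np.array([np.cos(a),np.sin(a),0]);Zt=np.array([0,0,-1.]);X=np.cross(Y,Zt)
    rv=(A.inv()*R.from_matrix(np.c_[X,Y,Zt])).as_rotvec(); s=M.T@(np.array([x,y,z])-o['eef_pos'])*1000
    print('row',np.round(rv,3),np.round(s,1),'| alt turn z',round(rv[2]-np.sign(rv[2])*np.pi,3),'rows>=',int(np.ceil(max(np.linalg.norm(s)/62.5,np.linalg.norm(rv)/.186))))
def st():
    o=bot.get_obs(); M=R.from_quat(np.roll(o['tool_rot'],-1)).as_matrix()
    print('t',round(o['t'],2),np.round(o['eef_pos'],4),'yang',round(np.degrees(np.arctan2(M[1,1],M[0,1])),1),'q',np.round(o['q'],2),'w',round(o['gripper_width']*85.4,1),'F',np.round(o['contact_force'],1)); return o
E
python3 -c "
from h import *
st(); go(.44,.33,.33)
p=bot.read_camera('wrist'); print(np.round(p['tool_from_camera'],3), np.round(p['camera_matrix']),p['distortion'])"
```

```text
t 1.1 [0.1993 0.6449 0.2313] yang 72.8 q [-1.38  0.48  0.02  1.56 -0.01  1.11 -0.08] w 85.5 F [ 0.6  0.6 -0.1]
row [ 0. -0.  0.] [-322.9 -229.8  -98.7] | alt turn z -3.142 rows>= 7
[[ 0.001 -0.963 -0.269  0.068]
 [ 1.     0.001  0.001 -0.001]
 [-0.    -0.269  0.963 -0.142]
 [ 0.     0.     0.     1.   ]] [[269.   0. 253.]
 [  0. 269. 191.]
 [  0.   0.   1.]] [-0.01964402  0.          0.          0.          0.        ]
```

Call:
{"name": "jog_arm", "arguments": {
  "motion": [
    [0,0,0,-323,-230,-99,85],
    [0,0,0,-323,-230,-99,85],
    [0,0,0,-323,-230,-99,85],
    [0,0,0,-323,-230,-99,85],
    [0,0,0,-323,-230,-99,85],
    [0,0,0,-323,-230,-99,85],
    [0,0,0,-323,-230,-99,85],
    [0,0,0,-323,-230,-99,85],
    [0,0,0,-323,-230,-99,85]
  ]
}}

```text
t: 2.28
eef_pos: [0.4393, 0.3305, 0.3301]
tool_rot: [-0.0, 0.149, 0.989, 0.0]
contact_force: [-0.8, 0.7, 0.3]
gripper_width: 0.996
grasp_force: 0.0
```

```bash
python3 - <<'E'
from h import *
st(); p=bot.read_camera('wrist'); save(p,'w1.png')
for k,z in dict(small_clamp_centre=.007,marker_centre=.008,tape_centre=.0095).items():
    for d in bot.tip_of(k,p)[:4]: print(k,round(d['score'],2),np.round(d['xy']),np.round(world(p,d['xy'],z)[0],4))
E
```

```text
t 2.27 [0.4393 0.3305 0.3301] yang 72.9 q [-0.91  0.19  0.18  1.74 -0.04  1.22  0.55] w 85.0 F [-0.8  0.7  0.3]
small_clamp_centre 0.58 [193. 154.] [0.4025 0.2313 0.007 ]
marker_centre 0.73 [285. 127.] [0.4058 0.3956 0.008 ]
marker_centre 0.54 [259. 191.] [0.5003 0.3222 0.008 ]
tape_centre 0.84 [259. 189.] [0.4961 0.3219 0.0095]
tape_centre 0.74 [312. 178.] [0.5036 0.4177 0.0095]
tape_centre 0.72 [217. 222.] [0.5338 0.23   0.0095]
```

View pics/w1.png

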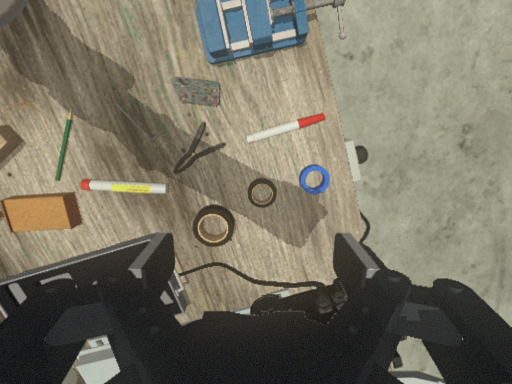

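```bash
cat >> h.py <<'E'
def contours(mask,roi,minA=30):
    m=np.zeros_like(mask); a,b,c,d=roi; m[b:d,a:c]=mask[b:d,a:c]
    cs,_=cv2.findContours(m,cv2.RETR_EXTERNAL,cv2.CHAIN_APPROX_NONE)
    return sorted([c.reshape(-1,2) for c in cs if cv2.contourArea(c)>minA],key=lambda c:-cv2.contourArea(c.reshape(-1,1,2)))
def rect(P):
    (c,s,a)=cv2.minAreaRect((P[:,:2]*1000).astype(np.float32)); b=cv2.boxPoints((c,s,a))
    e=[b[1]-b[0],b[2]-b[1]]; e=max(e,key=np.linalg.norm)
    return np.round(c,1),np.round(sorted(s),1),'long dir deg',round(np.degrees(np.arctan2(e[1],e[0])),1)
E
python3 - <<'E'
from h import *
p=bot.read_camera('wrist'); T=Tw(p); im=p['pixels'].astype(int); cv2.imwrite('pics/w1b.png',0*im)
v=im.max(2); s=v-im.min(2)
red=(im[...,0]-im[...,1]>70)
white=(im.min(2)>140)
mk=((red|white)*255).astype(np.uint8); mk=cv2.morphologyEx(mk,cv2.MORPH_CLOSE,np.ones((3,3)))
for c in contours(mk,(235,105,340,150)): print('marker',rect(world(p,c,.008,T)))
for c in contours(mk,(75,170,175,205)): print('tube?',rect(world(p,c,.008,T)))
g=im.mean(2); print('bg',np.median(g[160:220,240:300]),g[193,248:278].astype(int))
for t in (40,50,60):
    dk=((g<t)*255).astype(np.uint8)
    for c in contours(dk,(235,165,290,220))[:1]:
        for z in (.0,.019): print('tape',t,z,rect(world(p,c,z,T)))
    for c in contours(dk,(165,112,238,182))[:2]: print('clamp',t,rect(world(p,c,.007,T)))
E
python3 -c "
import cv2;a=cv2.imread('pics/w1.png');cv2.imwrite('pics/c1.png',cv2.resize(a[100:240,160:340],(771,600),interpolation=cv2.INTER_CUBIC))"
```

```text
marker (array([407.8, 397.8]), array([ 72.4, 175.6]), 'long dir deg', np.float32(73.1))
tube? (array([429.6,  82.3]), array([ 45.1, 162.4]), 'long dir deg', np.float32(73.1))
bg 122.33333333333333 [ 60  55  63 107 115 116 120 125 121 120 128 136 134 124 124 130 131 136
 122 120 119 117 115  99 140  70  61  55  87 114]
tape 60 0.0 (array([508.1, 322.3]), array([48.6, 50.3]), 'long dir deg', np.float32(29.9))
tape 60 0.019 (array([502.6, 323.4]), array([46.6, 48.3]), 'long dir deg', np.float32(29.9))
clamp 60 (array([410.4, 217.9]), array([17.7, 63.2]), 'long dir deg', np.float32(-68.0))[ WARN:0@0.446] global loadsave.cpp:1063 imwrite_ Unsupported depth image for selected encoder is fallbacked to CV_8U.
```

View pics/c1.png

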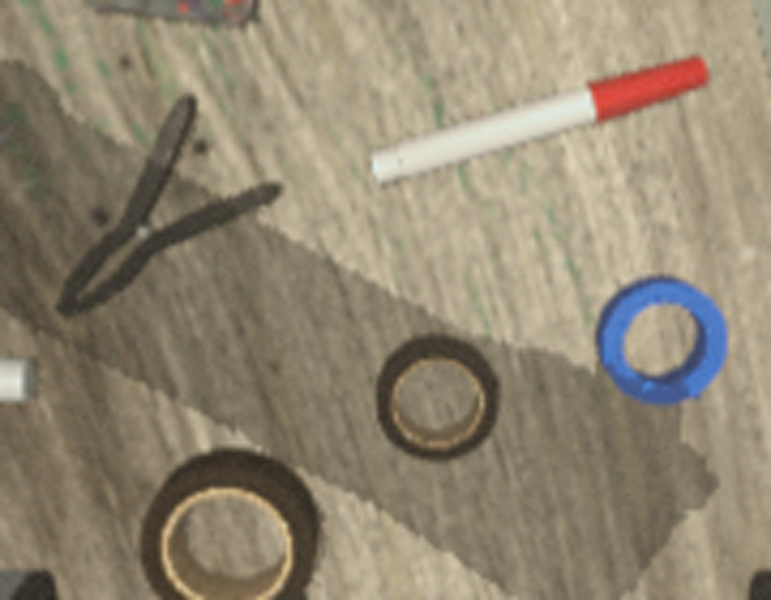

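```bash
python3 - <<'E'
from h import *
p=bot.read_camera('wrist')
W=world(p,[[247.8,139.2],[324.8,116.8],[193.15,153.9],[174.5,171.9],[204.4,123.3],[225.4,143.9]],.008)
print(np.round(W[:,:2],4)); print('marker mid',W[:2].mean(0),np.linalg.norm(W[1]-W[0]),np.degrees(np.arctan2(*(W[1]-W[0])[1::-1])))
d=W[4:].mean(0)-W[3]; print('clamp axis deg',np.degrees(np.arctan2(d[1],d[0])),np.linalg.norm(d))
st(); go(.504,.3235,.11,np.radians(45))
E
```

```text
[[0.4075 0.3291]
 [0.4098 0.4629]
 [0.4037 0.2313]
 [0.4237 0.1888]
 [0.361  0.2673]
 [0.4038 0.2901]]
marker mid [0.40865904 0.39596268 0.008     ] 0.1338450297895429 89.00794042753044
clamp axis deg 114.68220782158937 0.09894007132975201
t 2.58 [0.4394 0.3305 0.33  ] yang 72.9 q [-0.91  0.19  0.18  1.74 -0.04  1.22  0.55] w 85.4 F [ 0.  -0.1 -0.6]
row [-0.001 -0.     0.487] [-63.9  12.4 220. ] | alt turn z -2.654 rows>= 4
```

Call:
{"name": "jog_arm", "arguments": {
  "motion": [
    [0,0,0.487,-64,12.4,220,85],
    [0,0,0.487,-64,12.4,220,85],
    [0,0,0.487,-64,12.4,220,85],
    [0,0,0.487,-64,12.4,220,85],
    [0,0,0.487,-64,12.4,220,85],
    [0,0,0.487,-64,12.4,220,85]
  ],
  "grip_force": 30
}}

```text
t: 3.32
eef_pos: [0.5051, 0.3236, 0.1117]
tool_rot: [0.0, 0.383, 0.924, 0.001]
contact_force: [-0.3, -0.6, -0.0]
gripper_width: 0.993
grasp_force: 0.0
```

```bash
python3 - <<'E'
from h import *
st(); p=bot.read_camera('wrist'); T=Tw(p); g=p['pixels'].mean(2)
uv=cv2.projectPoints(np.array([[.504,.3235,.0095]]),*[f(np.linalg.inv(T)) for f in (lambda M:cv2.Rodrigues(M[:3,:3])[0],lambda M:M[:3,3])],np.array(p['camera_matrix']),np.array(p['distortion']))[0].ravel(); print(uv)
u,v=uv.astype(int)
for t in (55,65,75):
    dk=((g<t)*255).astype(np.uint8)
    for c in contours(dk,(u-50,v-50,u+50,v+50))[:1]:
        for z in (.0,.019):
            P=world(p,c,z,T); print(t,z,rect(P),np.round(cv2.minEnclosingCircle((P[:,:2]*1e3).astype(np.float32)),1) if 0 else '')
for d in bot.tip_of('tape_centre',p)[:3]: print(d['score'],d['xy'],world(p,d['xy'],.0095,T))
save(p,'w2.png')
E
```

```text
t 3.33 [0.5051 0.3236 0.1117] yang 45.0 q [-0.85  0.5   0.24  1.86 -0.16  0.8   0.25] w 84.8 F [-0.3 -0.6 -0. ]
[252.82772712 189.65082399]
55 0.0 (array([513.7, 312.1]), array([31.9, 52.6]), 'long dir deg', np.float32(30.2)) 
55 0.019 (array([509.4, 316.5]), array([29.5, 48.7]), 'long dir deg', np.float32(30.2)) 
65 0.0 (array([506.8, 322.4]), array([53.3, 54.9]), 'long dir deg', np.float32(-45.0)) 
65 0.019 (array([503. , 326.1]), array([49.3, 50.8]), 'long dir deg', np.float32(-45.0)) 
75 0.0 (array([507. , 322.2]), array([53.6, 55.8]), 'long dir deg', np.float32(-25.7)) 
75 0.019 (array([503.2, 325.8]), array([49.6, 51.6]), 'long dir deg', np.float32(-25.7)) 
0.94 [210.0, 276.6] [[0.53872384 0.22576068 0.0095    ]]
0.83 [251.2, 189.0] [[0.50246415 0.32286569 0.0095    ]]
0.58 [332.5, 114.8] [[0.50533581 0.42127108 0.0095    ]]
```

View pics/w2.png

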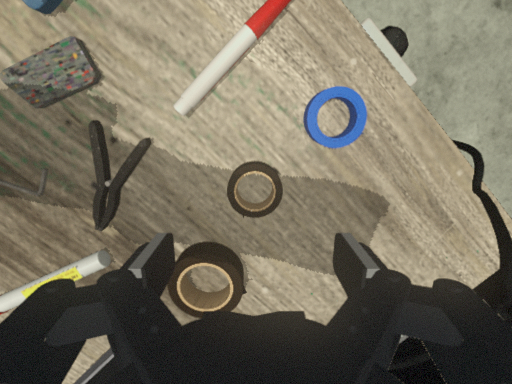

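Call:
{"name": "jog_arm", "arguments": {
  "motion": [
    [0,0,0,0,0,50,85],
    [0,0,0,0,0,90,85],
    [0,0,0,0,0,103,85],
    [0,0,0,0,0,103,85],
    [0,0,0,0,0,103,40],
    [0,0,0,0,0,103,40],
    [0,0,0,0,0,103,40],
    [0,0,0,0,0,103,40],
    [0,0,0,0,0,103,40]
  ],
  "grip_force": 30
}}

```text
t: 4.55
eef_pos: [0.5057, 0.3233, 0.0092]
tool_rot: [0.0, 0.383, 0.924, 0.001]
contact_force: [-1.8, -1.9, 8.8]
gripper_width: 0.576
grasp_force: 29.7
```

```bash
python3 -c "
from h import *
o=st();print(o['grasp_force'])"
```

```text
t 4.55 [0.5057 0.3233 0.0092] yang 44.9 q [-0.82  0.65  0.19  1.9  -0.2   0.61  0.29] w 49.2 F [-1.8 -1.9  8.8]
29.70132328569889
```

```bash
python3 -c "
from h import *
go(.605,-.006,.2,0.)"
```

```text
row [ 0.002 -0.001  0.784] [-303.4 -161.7 -191.2] | alt turn z -2.358 rows>= 7
```

Call:
{"name": "jog_arm", "arguments": {
  "motion": [
    [0,0,0,0,0,-40,40],
    [0,0,0,0,0,-90,40],
    [0,0,0.784,-303.4,-161.7,-191,40],
    [0,0,0.784,-303.4,-161.7,-191,40],
    [0,0,0.784,-303.4,-161.7,-191,40],
    [0,0,0.784,-303.4,-161.7,-191,40],
    [0,0,0.784,-303.4,-161.7,-191,40],
    [0,0,0.784,-303.4,-161.7,-191,40],
    [0,0,0.784,-303.4,-161.7,-191,40],
    [0,0,0.784,-303.4,-161.7,-191,40]
  ]
}}

```text
t: 5.8
eef_pos: [0.6043, -0.0055, 0.1984]
tool_rot: [-0.0, 0.707, 0.707, 0.0]
contact_force: [0.3, 0.5, -0.3]
gripper_width: 0.569
grasp_force: 31.6
```

```bash
python3 - <<'E'
from h import *
o=st();print(o['grasp_force']); p=bot.read_camera('wrist'); T=Tw(p); save(p,'w3.png')
for k,z in dict(cutout_clamp=.028,cutout_marker=.028,cutout_block=.024,cutout_tape=.028).items():
    for d in bot.tip_of(k,p)[:2]: print(k,round(d['score'],2),np.round(d['xy']),np.round(world(p,d['xy'],z,T)[0],4))
E
```

```text
t 5.8 [ 0.6043 -0.0055  0.1984] yang 0.0 q [-0.49  0.43  0.53  1.79 -0.25  0.99  0.14] w 48.6 F [ 0.3  0.5 -0.3]
31.56096240214538
cutout_clamp 0.84 [252. 113.] [0.6014 0.0662 0.028 ]
cutout_marker 0.86 [254. 301.] [ 0.604  -0.1802  0.028 ]
cutout_block 0.6 [251. 250.] [ 0.601  -0.1048  0.024 ]
cutout_tape 0.69 [255. 184.] [ 0.6055 -0.0162  0.028 ]
```

View pics/w3.png

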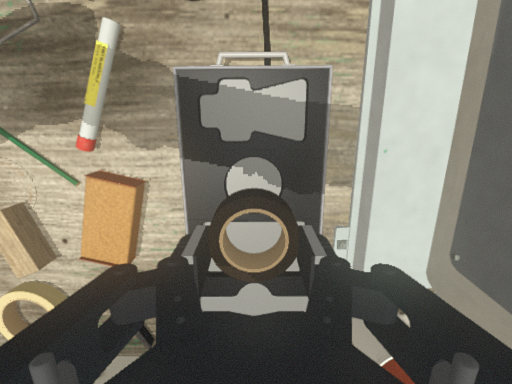

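```bash
python3 - <<'E'
from h import *
p=bot.read_camera('top'); im=cv2.imread('pics/top0.png'); g=im.mean(2)
m=((g>85)*255).astype(np.uint8)
for c in contours(m,(262,146,370,193),60):
    P=world(p,c,.032); (u,v)=c.mean(0); M=cv2.moments((P[:,:2]*1000).astype(np.float32).reshape(-1,1,2)); print('top',np.round((u,v)),rect(P),'cent',round(M['m10']/M['m00'],1),round(M['m01']/M['m00'],1), 'bbox',np.round(P.min(0)[:2]*1e3,1),np.round(P.max(0)[:2]*1e3,1))
o=bot.get_obs(); p=bot.read_camera('wrist'); T=Tw(p,o); g=p['pixels'].mean(2); 
m=((g>100)*255).astype(np.uint8)
for c in contours(m,(192,74,318,150),100)[:1]:
    P=world(p,c,.032,T); print('wr clamp',rect(P),'bbox',np.round(P.min(0)[:2]*1e3,1),np.round(P.max(0)[:2]*1e3,1))
    b=[c[c[:,0]==k][:,1] for k in (210,235,255,300)]; print([(x.min(),x.max()) for x in b])
t=(g[150:186,220:300]>90); print('tapecols',[ (r+150,*(np.where(t[r])[0][[0,-1]]+220)) for r in range(0,36,5) if t[r].any()])
# tray corners
print(np.round(world(p,[[176,68],[330,68]],.039,T),4))
E
```

```text
top [328. 169.] (array([605.2, -99.3]), array([ 72.2, 124.7]), 'long dir deg', np.float32(-0.2)) cent 605.4 -99.0 bbox [ 543.  -135.6] [667.4 -62.9]
top [272. 167.] (array([603.7,  66.9]), array([ 63.4, 114.2]), 'long dir deg', np.float32(1.0)) cent 607.3 67.5 bbox [546.5  35.2] [661.2  99.6]
top [356. 169.] (array([ 606.9, -183.8]), array([ 67.9, 141.9]), 'long dir deg', np.float32(17.1)) cent 606.2 -183.8 bbox [ 535.9 -218.4] [ 677.9 -149.7]
top [300. 168.] (array([604.9, -16.8]), array([62.9, 64.8]), 'long dir deg', np.float32(0.4)) cent 605.1 -16.7 bbox [572.5 -48.2] [637.3  14.7]
wr clamp (array([599.2,  70.4]), array([ 69.5, 122.5]), 'long dir deg', np.float32(0.1)) bbox [537.9  35.7] [660.5 105.2]
[(np.int32(74), np.int32(126)), (np.int32(74), np.int32(140)), (np.int32(74), np.int32(130)), (np.int32(79), np.int32(140))]
tapecols [(160, np.int64(241), np.int64(266)), (165, np.int64(233), np.int64(273)), (170, np.int64(220), np.int64(277)), (175, np.int64(220), np.int64(279)), (180, np.int64(220), np.int64(280)), (185, np.int64(220), np.int64(280))]
[[0.5232 0.11   0.039 ]
 [0.6827 0.1103 0.039 ]]
```

Call:
{"name": "jog_arm", "arguments": {
  "motion": [
    [0,0,0,-12,0,40,40],
    [0,0,0,-12,0,95,40],
    [0,0,0,-12,0,140,40],
    [0,0,0,-12,0,155,40],
    [0,0,0,-12,0,159.5,40],
    [0,0,0,-12,0,159.5,40],
    [0,0,0,-12,0,159.5,40]
  ]
}}

```text
t: 7.02
eef_pos: [0.6058, -0.0183, 0.0404]
tool_rot: [0.001, 0.707, 0.707, 0.001]
contact_force: [0.6, 0.1, -1.1]
gripper_width: 0.571
grasp_force: 31.6
```

```bash
python3 - <<'E'
from h import *
o=st();print(o['grasp_force']); p=bot.read_camera('wrist'); save(p,'w4.png')
E
```

```text
t 7.03 [ 0.6058 -0.0183  0.0404] yang 0.0 q [-0.38  0.64  0.42  1.89 -0.39  0.69  0.27] w 48.7 F [ 0.6  0.1 -1.1]
31.552650044322945
```

View pics/w4.png

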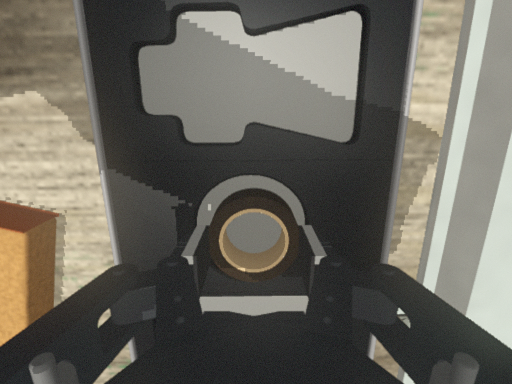

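Call:
{"name": "jog_arm", "arguments": {
  "motion": [
    [0,0,0,-1.5,-1.5,1.5,40],
    [0,0,0,-1.5,-1.5,1.5,40],
    [0,0,0,-1.5,-1.5,1.5,68],
    [0,0,0,-1.5,-1.5,1.5,68],
    [0,0,0,-1.5,-1.5,1.5,68],
    [0,0,0,-1.5,-1.5,-30,68],
    [0,0,0,-1.5,-1.5,-80,68],
    [0,0,0,-1.5,-1.5,-130,68],
    [0,0,0,-1.5,-1.5,-130,68]
  ]
}}

```text
t: 8.2
eef_pos: [0.6058, -0.0202, 0.173]
tool_rot: [0.002, 0.707, 0.707, 0.003]
contact_force: [1.2, -0.1, -0.6]
gripper_width: 0.799
grasp_force: 0.0
```

```bash
python3 - <<'E'
from h import *
o=st(); p=bot.read_camera('wrist'); save(p,'w5.png')
for d in bot.tip_of('tape_centre',p)[:2]: print(d['score'],d['xy'],world(p,d['xy'],.0375))
for d in bot.tip_of('cutout_clamp',p)[:2]: print(d['score'],d['xy'],world(p,d['xy'],.028))
# next: clamp grasp: 21 mm from pin towards -y (jaws), across
a=np.radians(114.7); print(.4037-.021*np.cos(a),.2313-.021*np.sin(a)); go(.4125,.2122,.12,a+np.pi/2)
E
```

```text
t 8.2 [ 0.6058 -0.0202  0.173 ] yang -0.0 q [-0.46  0.46  0.52  1.82 -0.28  0.93  0.18] w 68.2 F [ 1.2 -0.1 -0.6]
0.96 [245.8, 177.8] [[ 0.59466334 -0.01454657  0.0375    ]]
0.96 [249.2, 98.9] [[0.5973373  0.06403694 0.028     ]]
0.4124752085498226 0.21222132827193885
row [-0.001 -0.    -0.431] [ 231.7 -189.7   48.3] | alt turn z 2.711 rows>= 5
```

View pics/w5.png

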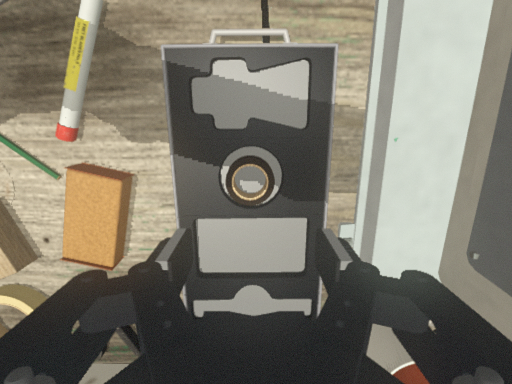

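Call:
{"name": "jog_arm", "arguments": {
  "motion": [
    [0,0,-0.431,232,-190,48,40],
    [0,0,-0.431,232,-190,48,40],
    [0,0,-0.431,232,-190,48,40],
    [0,0,-0.431,232,-190,48,40],
    [0,0,-0.431,232,-190,48,40],
    [0,0,-0.431,232,-190,48,40],
    [0,0,-0.431,232,-190,48,40],
    [0,0,-0.431,232,-190,48,40]
  ]
}}

```text
t: 9.35
eef_pos: [0.4138, 0.2108, 0.1206]
tool_rot: [0.0, 0.541, 0.841, -0.0]
contact_force: [-0.6, -0.1, -0.3]
gripper_width: 0.47
grasp_force: 0.0
```

```bash
python3 - <<'E'
from h import *
o=st(); p=bot.read_camera('wrist'); save(p,'w6.png')
for d in bot.tip_of('small_clamp_centre',p)[:2]: print(d['score'],d['xy'],world(p,d['xy'],.007))
E
```

```text
t 9.35 [0.4138 0.2108 0.1206] yang 24.5 q [-0.91  0.3   0.35  2.17 -0.16  0.7  -0.02] w 40.1 F [-0.6 -0.1 -0.3]
0.98 [254.1, 162.9] [[0.40368875 0.23271301 0.007     ]]
```

View pics/w6.png

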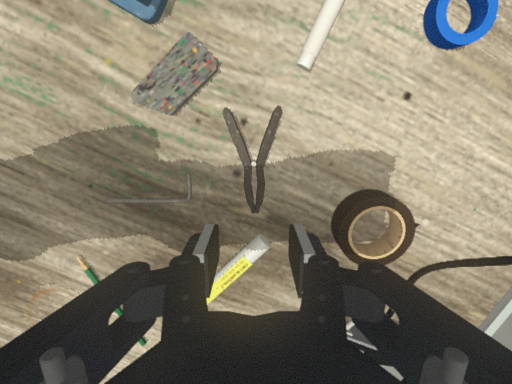

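Call:
{"name": "jog_arm", "arguments": {
  "motion": [
    [0,0,0,2,0,50,40],
    [0,0,0,2,0,95,40],
    [0,0,0,2,0,113,40],
    [0,0,0,2,0,115.5,40],
    [0,0,0,2,0,115.5,40],
    [0,0,0,2,0,115.5,10],
    [0,0,0,2,0,115.5,10],
    [0,0,0,2,0,115.5,10],
    [0,0,0,2,0,115.5,10]
  ],
  "grip_force": 30
}}

```text
t: 10.58
eef_pos: [0.4129, 0.2143, 0.0058]
tool_rot: [0.0, 0.54, 0.842, 0.001]
contact_force: [0.1, -1.7, 5.5]
gripper_width: 0.221
grasp_force: 30.8
```

```bash
python3 -c "
from h import *
o=st();print(o['grasp_force']); go(.582,.067,.16,np.pi/2)"
```

```text
t 10.57 [0.4129 0.2143 0.0058] yang 24.7 q [-0.81  0.52  0.24  2.22 -0.29  0.43  0.09] w 18.9 F [ 0.1 -1.7  5.5]
30.800705548608676
row [ 1.00e-03  1.00e-03 -1.14e+00] [-204.4   92.4 -154.1] | alt turn z 2.002 rows>= 7
```

Call:
{"name": "jog_arm", "arguments": {
  "motion": [
    [0,0,0,0,0,-50,10],
    [0,0,0,0,0,-110,10],
    [0,0,2.002,-204,92,-154,10],
    [0,0,2.002,-204,92,-154,10],
    [0,0,2.002,-204,92,-154,10],
    [0,0,2.002,-204,92,-154,10],
    [0,0,2.002,-204,92,-154,10],
    [0,0,2.002,-204,92,-154,10],
    [0,0,2.002,-204,92,-154,10],
    [0,0,2.002,-204,92,-154,10]
  ]
}}

```text
t: 11.82
eef_pos: [0.5803, 0.0674, 0.1587]
tool_rot: [-0.0, 0.969, 0.245, -0.001]
contact_force: [0.5, 0.1, -0.3]
gripper_width: 0.222
grasp_force: 30.2
```

```bash
python3 -c "
from h import *
o=st();print(o['grasp_force']); go(.582,.067,.16,-np.pi/2)"
```

```text
t 11.82 [0.5803 0.0674 0.1587] yang -61.6 q [-0.81  0.52  0.79  1.88 -0.46  0.93 -0.87] w 19.0 F [ 0.5  0.1 -0.3]
30.230170125723816
row [-0.     0.001  0.496] [ 1.3  1.2 -1.3] | alt turn z -2.646 rows>= 3
```

Call:
{"name": "jog_arm", "arguments": {
  "motion": [
    [0,0,0.496,1.5,2,0,10],
    [0,0,0.496,1.5,2,0,10],
    [0,0,0.496,1.5,2,0,10],
    [0,0,0.496,1.5,2,50,10],
    [0,0,0.496,1.5,2,90,10],
    [0,0,0.496,1.5,2,90,10],
    [0,0,0.496,1.5,2,90,10]
  ]
}}

```text
t: 12.7
eef_pos: [0.584, 0.0659, 0.0704]
tool_rot: [0.0, 1.0, 0.003, 0.001]
contact_force: [-0.1, -0.8, 0.2]
gripper_width: 0.222
grasp_force: 30.2
```

```bash
python3 -c "
from h import *
o=st();p=bot.read_camera('wrist'); save(p,'w7.png')
for d in bot.tip_of('small_clamp_centre',p)[:2]: print(d['score'],d['xy'],world(p,d['xy'],o['eef_pos'][2]+.002))
go(.583,.067,.033,-np.pi/2)"
```

```text
t 12.7 [0.584  0.0659 0.0704] yang -89.7 q [-0.79  0.68  0.8   1.93 -0.67  0.81 -1.18] w 19.0 F [-0.1 -0.8  0.2]
0.89 [252.1, 204.8] [[0.60485338 0.06597047 0.07242837]]
row [-0.001 -0.003  0.006] [-1.6 -0.9 38.1] | alt turn z -3.136 rows>= 1
```

View pics/w7.png

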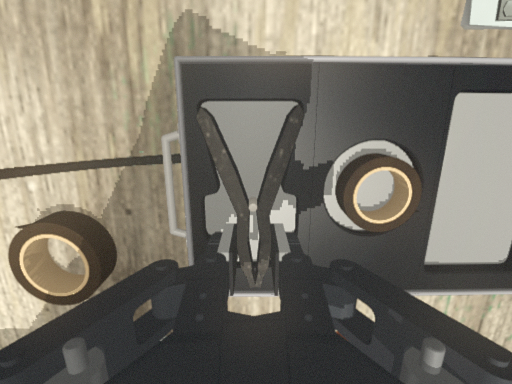

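Call:
{"name": "jog_arm", "arguments": {
  "motion": [
    [0,0,0,-1,-0.8,20,10],
    [0,0,0,-1,-0.8,32,10],
    [0,0,0,-1,-0.8,36.5,10],
    [0,0,0,-1,-0.8,36.5,10],
    [0,0,0,-1,-0.8,36.5,10]
  ]
}}

```text
t: 13.42
eef_pos: [0.5815, 0.0672, 0.0335]
tool_rot: [-0.001, 1.0, 0.003, -0.001]
contact_force: [-6.5, 2.0, 14.9]
gripper_width: 0.223
grasp_force: 32.4
```

```bash
python3 -c "
from h import *
o=st();print(o['grasp_force'])"
```

```text
t 13.43 [0.5815 0.0672 0.0335] yang -89.7 q [-0.76  0.73  0.75  1.95 -0.73  0.76 -1.14] w 19.0 F [-6.5  2.  14.9]
32.39376797690056
```

Call:
{"name": "jog_arm", "arguments": {
  "motion": [
    [0,0,0,0,0,-0.5,28],
    [0,0,0,0,0,-0.5,28],
    [0,0,0,0,0,-0.5,28],
    [0,0,0,0,0,-20,28],
    [0,0,0,0,0,-60,28],
    [0,0,0,0,0,-110,28],
    [0,0,0,0,0,-110,28]
  ]
}}

```text
t: 14.3
eef_pos: [0.5851, 0.0665, 0.1475]
tool_rot: [-0.001, 1.0, 0.003, 0.004]
contact_force: [-0.6, -0.6, -0.9]
gripper_width: 0.332
grasp_force: 0.0
```

```bash
python3 -c "
from h import *
o=st();p=bot.read_camera('wrist'); save(p,'w8.png')
for d in bot.tip_of('small_clamp_centre',p)[:2]: print(d['score'],d['xy'],world(p,d['xy'],.035))
go(.432,-.06,.16,np.radians(80)); go(.45,-.06,.16)"
```

```text
t 14.3 [0.5851 0.0665 0.1475] yang -89.7 q [-0.87  0.59  0.91  1.89 -0.57  0.94 -1.26] w 28.4 F [-0.6 -0.6 -0.9]
0.88 [251.7, 173.4] [[0.59748027 0.06804788 0.035     ]]
row [-0.001 -0.001  0.18 ] [-151.3  126.2  -16.5] | alt turn z -2.961 rows>= 4
row [-0.001 -0.002 -0.   ] [-133.3  126.3  -16.5] | alt turn z 3.142 rows>= 3
```

View pics/w8.png

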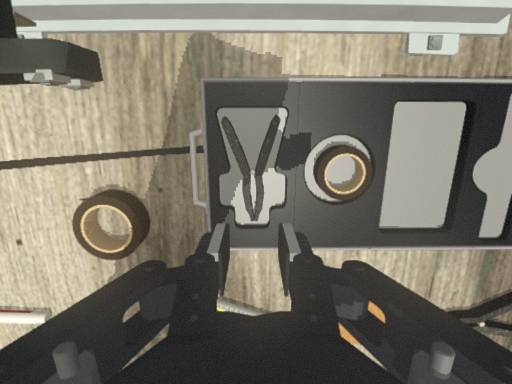

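```bash
python3 -c "
from h import *
go(.445,-.062,.17,np.radians(-14))"
```

```text
row [ 0.    -0.002 -1.321] [-138.3  128.2  -26.5] | alt turn z 1.821 rows>= 8
```

Call:
{"name": "jog_arm", "arguments": {
  "motion": [
    [0,0,-1.321,-138,128,-26,85],
    [0,0,-1.321,-138,128,-26,85],
    [0,0,-1.321,-138,128,-26,85],
    [0,0,-1.321,-138,128,-26,85],
    [0,0,-1.321,-138,128,-26,85],
    [0,0,-1.321,-138,128,-26,85],
    [0,0,-1.321,-138,128,-26,85],
    [0,0,-1.321,-138,128,-26,85],
    [0,0,-1.321,-138,128,-26,85],
    [0,0,-1.321,-138,128,-26,85]
  ]
}}

```text
t: 15.65
eef_pos: [0.4449, -0.0619, 0.1686]
tool_rot: [-0.0, 0.789, 0.615, -0.0]
contact_force: [0.2, -0.9, -0.2]
gripper_width: 0.996
grasp_force: 0.0
```

```bash
python3 - <<'E'
from h import *
o=st();p=bot.read_camera('wrist');T=Tw(p,o);save(p,'w9.png')
for d in bot.tip_of('sanding_block_centre',p)[:3]: print(d['score'],d['xy'],world(p,d['xy'],.015,T))
h=cv2.cvtColor(p['pixels'],cv2.COLOR_RGB2HSV)
m=((h[...,0]<18)&(h[...,1]>125)&(h[...,2]>60)).astype(np.uint8)*255; cv2.imwrite('pics/m9.png',m)
for c in contours(m,(0,0,512,384),500)[:3]: print(c.min(0),c.max(0),rect(world(p,c,.032,T)),rect(world(p,c,0.,T)))
E
```

```text
t 15.65 [ 0.4449 -0.0619  0.1686] yang -14.1 q [-0.64  0.22  0.74  2.17 -0.2   0.81 -0.02] w 85.1 F [ 0.2 -0.9 -0.2]
0.72 [234.1, 190.7] [[ 0.41939275 -0.07132501  0.015     ]]
0.26 [389.0, 10.2] [[0.61289827 0.06805871 0.015     ]]
[203 136] [260 239] (array([420.3, -66.2]), array([ 59.1, 114.9]), 'long dir deg', np.float32(76.3)) (array([415.6, -74.1]), array([ 65.9, 128.1]), 'long dir deg', np.float32(76.3))
```

```bash
python3 - <<'E'
from h import *
p=bot.read_camera('top'); im=cv2.imread('pics/top0.png')
h=cv2.cvtColor(im,cv2.COLOR_BGR2HSV)
for s in (110,130,150):
    m=((h[...,0]<18)&(h[...,1]>s)&(h[...,2]>60)).astype(np.uint8)*255
    for c in contours(m,(280,200,345,260),100)[:1]: print(s,c.min(0),c.max(0),rect(world(p,c,.032)))
q=bot.read_camera('wrist'); o=bot.get_obs(); h=cv2.cvtColor(q['pixels'],cv2.COLOR_RGB2HSV)
for s in (90,110,140,160):
    m=((h[...,0]<18)&(h[...,1]>s)&(h[...,2]>60)).astype(np.uint8)*255
    for c in contours(m,(180,100,300,250),500)[:1]: print(s,c.min(0),c.max(0),rect(world(q,c,.032,Tw(q,o))))
print(h[188,195:275,0],h[188,195:275,1],h[188,195:275,2])
E
```

```text
110 [296 216] [338 245] (array([420.5, -65.9]), array([ 63.9, 115.6]), 'long dir deg', np.float32(76.9))
130 [297 216] [338 245] (array([420.7, -66.2]), array([ 61.9, 113.3]), 'long dir deg', np.float32(76.9))
150 [297 217] [338 244] (array([420.3, -66.5]), array([ 59.7, 111. ]), 'long dir deg', np.float32(76.3))
90 [201 135] [260 240] (array([420. , -66.1]), array([ 60.3, 116.9]), 'long dir deg', np.float32(76.5))
110 [202 135] [260 239] (array([420.1, -65.7]), array([ 59.9, 115.7]), 'long dir deg', np.float32(76.4))
[20 21 21 20 20 20 19 20 21 17 17 17 18 17 17 17 17 17 17 17 17 17 16 17
 17 17 17 17 17 17 17 16 18 17 17 18 17 18 17 17 17 18 17 17 17 18 17 17
 17 17 17 17 17 17 17 17 17 17 17 17 17 17 17 17 17 16 18 21 21 20 20 21
 21 20 21 20 21 21 20 21] [ 54  53  57  53  55  54  53  53  53  84 131 130 131 130 131 133 132 133
 130 136 129 133 131 132 128 134 135 130 133 130 132 132 132 133 132 132
 135 134 137 131 133 134 130 135 136 132 138 135 133 135 132 133 137 133
 137 132 131 138 136 136 132 131 137 137 138 132  76  61  58  51  52  49
  50  50  55  52  51  51  49  53] [189 189 189 191 190 189 189 182 179 169 199 214 211 210 210 211 213 216
 216 212 213 214 211 211 215 213 210 210 216 215 212 210 209 218 221 218
 211 210 211 211 209 215 215 212 212 214 209 204 203 209 209 204 201 205
 207 208 204 198 205 210 212 210 206 205 199 174 147 158 172 207 198 202
 197 197 196 203 200 199 197 196]
```

```bash
python3 -c "
from h import *
go(.4203,-.066,.07,np.radians(-13.6));go(.4203,-.066,.0115,np.radians(-13.6))"
```

```text
row [-0.     0.    -0.007] [-10.  -23.   98.8] | alt turn z 3.134 rows>= 2
row [-0.     0.    -0.007] [-10.  -23.  157.3] | alt turn z 3.134 rows>= 3
```

Call:
{"name": "jog_arm", "arguments": {
  "motion": [
    [0,0,-0.007,-10,-23,10,85],
    [0,0,-0.007,-10,-23,60,85],
    [0,0,-0.007,-10,-23,99,85],
    [0,0,-0.007,-10,-23,99,85],
    [0,0,-0.007,-10,-23,99,85]
  ]
}}

```text
t: 16.48
eef_pos: [0.421, -0.0664, 0.0708]
tool_rot: [0.0, 0.786, 0.618, 0.0]
contact_force: [1.4, -0.5, 0.9]
gripper_width: 0.998
grasp_force: 0.0
```

```bash
python3 -c "
from h import *
st(); go(.4203,-.066,.0115,np.radians(-13.6))"
```

```text
t 16.48 [ 0.421  -0.0664  0.0708] yang -13.6 q [-0.51  0.38  0.62  2.29 -0.42  0.57  0.2 ] w 85.3 F [ 1.4 -0.5  0.9]
row [ 0.001 -0.    -0.   ] [ 0.2 -0.8 59.3] | alt turn z 3.141 rows>= 1
```

Call:
{"name": "jog_arm", "arguments": {
  "motion": [
    [0,0,0,0,-0.8,25,85],
    [0,0,0,0,-0.8,50,85],
    [0,0,0,0,-0.8,58.5,85],
    [0,0,0,0,-0.8,58.5,85],
    [0,0,0,0,-0.8,58.5,50],
    [0,0,0,0,-0.8,58.5,50],
    [0,0,0,0,-0.8,58.5,50],
    [0,0,0,0,-0.8,58.5,50],
    [0,0,0,0,-0.8,58.5,50]
  ],
  "grip_force": 40
}}

```text
t: 17.6
eef_pos: [0.4203, -0.0659, 0.0124]
tool_rot: [0.0, 0.786, 0.619, 0.001]
contact_force: [-1.4, 0.5, 9.6]
gripper_width: 0.716
grasp_force: 41.5
```

```bash
python3 -c "
from h import *
o=st();print(o['grasp_force']); go(.604,-.10,.17,np.pi/2)"
```

```text
t 17.6 [ 0.4203 -0.0659  0.0124] yang -13.6 q [-0.38  0.5   0.47  2.31 -0.56  0.43  0.32] w 61.1 F [-1.4  0.5  9.6]
41.471577286720276
row [ 1.000e-03 -2.000e-03  1.334e+00] [  10.1  186.8 -157.3] | alt turn z -1.808 rows>= 8
```

Call:
{"name": "jog_arm", "arguments": {
  "motion": [
    [0,0,0,0,0,-40,50],
    [0,0,0,0,0,-95,50],
    [0,0,1.334,10,187,-157,50],
    [0,0,1.334,10,187,-157,50],
    [0,0,1.334,10,187,-157,50],
    [0,0,1.334,10,187,-157,50],
    [0,0,1.334,10,187,-157,50],
    [0,0,1.334,10,187,-157,50],
    [0,0,1.334,10,187,-157,50],
    [0,0,1.334,10,187,-157,50]
  ]
}}

```text
t: 18.85
eef_pos: [0.6035, -0.0997, 0.1684]
tool_rot: [0.0, 1.0, 0.0, -0.0]
contact_force: [-0.3, 0.2, 0.2]
gripper_width: 0.714
grasp_force: 46.5
```

```bash
cat >> h.py <<'E'
def block(p,T,z):
    h=cv2.cvtColor(p['pixels'],cv2.COLOR_RGB2HSV)
    m=((h[...,0]<18)&(h[...,1]>110)&(h[...,2]>60)).astype(np.uint8)*255
    for c in contours(m,(150,0,360,384),500)[:1]: print('block px',c.min(0),c.max(0),rect(world(p,c,z,T)))
E
python3 - <<'E'
from h import *
o=st();print(o['grasp_force']); p=bot.read_camera('wrist');T=Tw(p,o);save(p,'w10.png')
block(p,T,o['eef_pos'][2]+.0196)
go(.604,-.1,.06,-np.pi/2)
E
```

```text
t 18.85 [ 0.6035 -0.0997  0.1684] yang -90.0 q [-0.64  0.66  1.03  1.82 -0.65  1.05 -0.92] w 61.0 F [-0.3  0.2  0.2]
46.50659143924713
block px [185 137] [320 324] (array([ 611.5, -100.3]), array([ 62.3, 101.7]), 'long dir deg', np.float32(1.1))
row [0.    0.    0.002] [  0.5   0.2 108.5] | alt turn z -3.14 rows>= 2
```

Call:
{"name": "jog_arm", "arguments": {
  "motion": [
    [0,0,0,-0.8,-0.3,50,50],
    [0,0,0,-0.8,-0.3,95,50],
    [0,0,0,-0.8,-0.3,115,50],
    [0,0,0,-0.8,-0.3,123,50],
    [0,0,0,-0.8,-0.3,129.5,50],
    [0,0,0,-0.8,-0.3,129.5,50],
    [0,0,0,-0.8,-0.3,129.5,50]
  ]
}}

```text
t: 19.77
eef_pos: [0.6035, -0.0999, 0.0397]
tool_rot: [0.0, 1.0, 0.0, 0.001]
contact_force: [-0.0, -0.7, -0.9]
gripper_width: 0.714
grasp_force: 46.4
```

```bash
python3 - <<'E'
from h import *
o=st();print(o['grasp_force']); p=bot.read_camera('wrist');T=Tw(p,o);save(p,'w11.png')
block(p,T,o['eef_pos'][2]+.0196)
a=cv2.imread('pics/w10.png');b=cv2.imread('pics/w11.png'); cv2.imwrite('pics/m1.png',np.hstack([a[40:340,140:400],b[0:300,120:420]]))
E
```

```text
t 19.77 [ 0.6035 -0.0999  0.0397] yang -90.0 q [-0.53  0.8   0.86  1.89 -0.82  0.85 -0.8 ] w 61.0 F [-0.  -0.7 -0.9]
46.44488990306854
block px [185 138] [323 329] (array([ 609.4, -102.1]), array([ 70.1, 104.1]), 'long dir deg', np.float32(0.0))
```

View pics/m1.png

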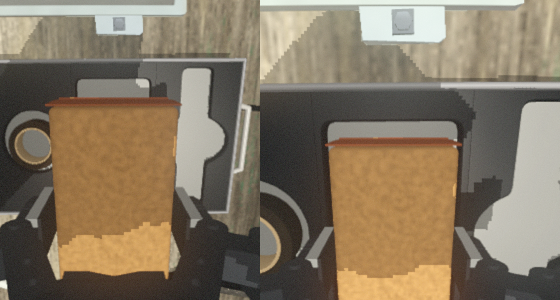

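Call:
{"name": "jog_arm", "arguments": {
  "motion": [
    [0,0,0,0,-1.5,0,50],
    [0,0,0,0,-1.5,2.2,50],
    [0,0,0,0,-1.5,2.2,50],
    [0,0,0,0,-1.5,2.2,78],
    [0,0,0,0,-1.5,2.2,78],
    [0,0,0,0,-1.5,2.2,78],
    [0,0,0,0,-1.5,-25,78],
    [0,0,0,0,-1.5,-75,78],
    [0,0,0,0,-1.5,-130,78],
    [0,0,0,0,-1.5,-130,78]
  ]
}}

```text
t: 21.08
eef_pos: [0.6052, -0.0996, 0.173]
tool_rot: [0.0, 1.0, -0.0, 0.004]
contact_force: [0.5, 0.2, 0.4]
gripper_width: 0.914
grasp_force: 0.0
```

```bash
python3 - <<'E'
from h import *
o=st(); p=bot.read_camera('wrist');T=Tw(p,o);save(p,'w12.png')
block(p,T,.056)
print('now marker'); go(.4087,.396,.15,np.radians(-1.))
E
```

```text
t 21.07 [ 0.6052 -0.0996  0.173 ] yang -90.0 q [-0.64  0.66  1.04  1.82 -0.65  1.05 -0.92] w 78.1 F [0.5 0.2 0.4]
block px [220 131] [283 243] (array([602.1, -99.5]), array([ 62. , 115.6]), 'long dir deg', np.float32(-0.0))
now marker
row [ 0.003 -0.003 -1.554] [-195.4 -494.5   19.9] | alt turn z 1.588 rows>= 9
```

Call:
{"name": "jog_arm", "arguments": {
  "motion": [
    [0.003,-0.003,-1.554,-195,-494,20,40],
    [0.003,-0.003,-1.554,-195,-494,20,40],
    [0.003,-0.003,-1.554,-195,-494,20,40],
    [0.003,-0.003,-1.554,-195,-494,20,40],
    [0.003,-0.003,-1.554,-195,-494,20,40],
    [0.003,-0.003,-1.554,-195,-494,20,40],
    [0.003,-0.003,-1.554,-195,-494,20,40],
    [0.003,-0.003,-1.554,-195,-494,20,40],
    [0.003,-0.003,-1.554,-195,-494,20,40],
    [0.003,-0.003,-1.554,-195,-494,20,40]
  ]
}}

```text
t: 22.38
eef_pos: [0.4059, 0.3978, 0.1474]
tool_rot: [-0.002, 0.712, 0.703, -0.002]
contact_force: [-0.3, -0.5, -0.4]
gripper_width: 0.464
grasp_force: 0.0
```

```bash
cat >> h.py <<'E'
def marker(p,T,z,roi):
    h=cv2.cvtColor(p['pixels'],cv2.COLOR_RGB2HSV).astype(int)
    r=((h[...,1]>150)&((h[...,0]<8)|(h[...,0]>172))&(h[...,2]>70)); w=((h[...,1]<30)&(h[...,2]>150))
    for n,m in (('red',r),('white',w),('all',r|w)):
        m=cv2.morphologyEx((m*255).astype(np.uint8),cv2.MORPH_OPEN,np.ones((3,3))); m=cv2.morphologyEx(m,cv2.MORPH_CLOSE,np.ones((5,5)))
        for c in contours(m,roi,60)[:2]: print(n,c.min(0),c.max(0),rect(world(p,c,z,T)))
E
python3 - <<'E'
from h import *
o=st(); p=bot.read_camera('wrist');T=Tw(p,o);save(p,'w13.png')
for d in bot.tip_of('marker_centre',p)[:2]: print(d['score'],d['xy'],world(p,d['xy'],.008,T))
marker(p,T,.008,(190,60,330,300))
E
```

```text
t 22.38 [0.4059 0.3978 0.1474] yang -0.7 q [-1.4   0.48  0.68  1.92 -0.39  0.88 -0.53] w 39.7 F [-0.3 -0.5 -0.4]
0.73 [254.3, 179.8] [[0.40554636 0.39855048 0.008     ]]
red [250 119] [263 163] (array([408.3, 439.2]), array([13.7, 45. ]), 'long dir deg', np.float32(89.3))
white [310  70] [329  90] (array([470.7, 497.9]), array([18.3, 19.1]), 'long dir deg', np.float32(-0.5))
all [250 119] [263 163] (array([408.3, 439.2]), array([13.7, 45. ]), 'long dir deg', np.float32(89.3))
all [310  70] [329  90] (array([470.7, 497.9]), array([18.3, 19.1]), 'long dir deg', np.float32(-0.5))
```

```bash
python3 - <<'E'
from h import *
o=st(); p=bot.read_camera('wrist');T=Tw(p,o)
h=cv2.cvtColor(p['pixels'],cv2.COLOR_RGB2HSV).astype(int)
for c in (254,256,258): print(c,[(r,h[r,c,1],h[r,c,2]) for r in list(range(112,124))+list(range(160,170,2))+list(range(225,256))] if c==256 else '')
print([(c,h[200,c,1],h[200,c,2]) for c in range(240,275)])
E
```

```text
t 22.48 [0.4081 0.3942 0.148 ] yang -1.1 q [-1.4   0.47  0.68  1.93 -0.39  0.88 -0.53] w 40.0 F [-0.6 -0.3 -0.2]
254 
256 [(112, np.int64(56), np.int64(178)), (113, np.int64(58), np.int64(162)), (114, np.int64(89), np.int64(137)), (115, np.int64(155), np.int64(158)), (116, np.int64(184), np.int64(182)), (117, np.int64(175), np.int64(189)), (118, np.int64(176), np.int64(191)), (119, np.int64(176), np.int64(190)), (120, np.int64(170), np.int64(190)), (121, np.int64(174), np.int64(191)), (122, np.int64(174), np.int64(192)), (123, np.int64(178), np.int64(192)), (160, np.int64(143), np.int64(211)), (162, np.int64(19), np.int64(226)), (164, np.int64(28), np.int64(200)), (166, np.int64(34), np.int64(179)), (168, np.int64(31), np.int64(179)), (225, np.int64(31), np.int64(172)), (226, np.int64(29), np.int64(173)), (227, np.int64(30), np.int64(172)), (228, np.int64(30), np.int64(172)), (229, np.int64(29), np.int64(170)), (230, np.int64(31), np.int64(172)), (231, np.int64(32), np.int64(175)), (232, np.int64(30), np.int64(172)), (233, np.int64(30), np.int64(172)), (234, np.int64(31), np.int64(17
[... 1326 characters left out ...]
 np.int64(176)), (256, np.int64(32), np.int64(174)), (257, np.int64(30), np.int64(170)), (258, np.int64(31), np.int64(165)), (259, np.int64(30), np.int64(161)), (260, np.int64(34), np.int64(151)), (261, np.int64(55), np.int64(154)), (262, np.int64(55), np.int64(161)), (263, np.int64(54), np.int64(150)), (264, np.int64(59), np.int64(138)), (265, np.int64(52), np.int64(141)), (266, np.int64(50), np.int64(142)), (267, np.int64(55), np.int64(140)), (268, np.int64(58), np.int64(132)), (269, np.int64(61), np.int64(134)), (270, np.int64(62), np.int64(136)), (271, np.int64(56), np.int64(141)), (272, np.int64(58), np.int64(150)), (273, np.int64(61), np.int64(150)), (274, np.int64(60), np.int64(145))]
```

```bash
sed -i "s/h\[...,1\]<30)&(h\[...,2\]>150/h[...,1]<42)\&(h[...,2]>140/" h.py; python3 - <<'E'
from h import *
o=st(); p=bot.read_camera('wrist');T=Tw(p,o)
W=world(p,[[255,114.5],[255,239.5]],.008,T); print(W,W.mean(0))
marker(p,T,.008,(235,90,280,260))
m=W.mean(0); go(m[0],m[1],.006,np.radians(-.9))
E
```

```text
t 22.52 [0.4086 0.3937 0.1483] yang -1.2 q [-1.4   0.47  0.68  1.93 -0.39  0.88 -0.53] w 40.0 F [ 1.  -0.5  0.1]
[[0.41046972 0.46194797 0.008     ]
 [0.40796995 0.3237818  0.008     ]] [0.40921984 0.39286489 0.008     ]
red [246 115] [260 159] (array([408. , 439.1]), array([14.7, 44.8]), 'long dir deg', np.float32(88.9))
white [247 161] [260 238] (array([407.4, 370.2]), array([14. , 89.1]), 'long dir deg', np.float32(90.0))
all [246 115] [260 238] (array([407.3, 393.6]), array([ 14.7, 135.9]), 'long dir deg', np.float32(89.3))
row [-0.004  0.001 -0.005] [ -0.6   0.9 142.5] | alt turn z 3.137 rows>= 3
```

Call:
{"name": "jog_arm", "arguments": {
  "motion": [
    [-0.004,0,0,0,-0.8,60,40],
    [-0.004,0,0,0,-0.8,115,40],
    [-0.004,0,0,0,-0.8,138,40],
    [-0.004,0,0,0,-0.8,142,40],
    [-0.004,0,0,0,-0.8,142,40],
    [-0.004,0,0,0,-0.8,142,8],
    [-0.004,0,0,0,-0.8,142,8],
    [-0.004,0,0,0,-0.8,142,8],
    [-0.004,0,0,0,-0.8,142,8]
  ],
  "grip_force": 25
}}

```text
t: 23.7
eef_pos: [0.4075, 0.3964, 0.0081]
tool_rot: [-0.0, 0.713, 0.701, 0.001]
contact_force: [0.5, -2.0, 8.3]
gripper_width: 0.161
grasp_force: 22.9
```

```bash
python3 -c "
from h import *
o=st();print(o['grasp_force']); go(.604,-.184,.17,np.pi/2)"
```

```text
t 23.7 [0.4075 0.3964 0.0081] yang -1.0 q [-1.27  0.67  0.52  1.99 -0.56  0.62 -0.4 ] w 13.7 F [ 0.5 -2.   8.3]
22.874729067552835
row [-0.    -0.003  1.554] [-576.6  206.8 -162.6] | alt turn z -1.588 rows>= 11
```

Call:
{"name": "jog_arm", "arguments": {
  "motion": [
    [0,0,0,0,0,-40,8],
    [0,0,0,0,0,-95,8],
    [0,0,1.554,-576.5,210,-162,8],
    [0,0,1.554,-576.5,210,-162,8],
    [0,0,1.554,-576.5,210,-162,8],
    [0,0,1.554,-576.5,210,-162,8],
    [0,0,1.554,-576.5,210,-162,8],
    [0,0,1.554,-576.5,210,-162,8],
    [0,0,1.554,-576.5,210,-162,8],
    [0,0,1.554,-576.5,210,-162,8]
  ]
}}

```text
t: 24.95
eef_pos: [0.5693, -0.0753, 0.1567]
tool_rot: [-0.0, 1.0, 0.024, 0.0]
contact_force: [1.0, -0.1, 0.7]
gripper_width: 0.163
grasp_force: 22.1
```

```bash
python3 -c "
from h import *
o=st();print(o['grasp_force']); go(.607,-.184,.1,-np.pi/2)"
```

```text
t 24.95 [ 0.5693 -0.0753  0.1567] yang -87.2 q [-0.72  0.63  1.06  1.92 -0.66  0.99 -0.88] w 13.9 F [ 1.  -0.1  0.7]
22.1109952731058
row [-0.001 -0.001  0.049] [ 32.3 110.5  56.6] | alt turn z -3.093 rows>= 3
```

Call:
{"name": "jog_arm", "arguments": {
  "motion": [
    [0,0,0.049,32.3,110.5,0,8],
    [0,0,0.049,32.3,110.5,0,8],
    [0,0,0.049,32.3,110.5,40,8],
    [0,0,0.049,32.3,110.5,71,8],
    [0,0,0.049,32.3,110.5,71,8],
    [0,0,0.049,32.3,110.5,71,8],
    [0,0,0.049,32.3,110.5,71,8]
  ]
}}

```text
t: 25.82
eef_pos: [0.6079, -0.1828, 0.0868]
tool_rot: [0.0, 1.0, 0.003, 0.001]
contact_force: [-0.2, -1.1, -0.0]
gripper_width: 0.161
grasp_force: 22.1
```

```bash
python3 - <<'E'
from h import *
o=st();print(o['grasp_force']); p=bot.read_camera('wrist');T=Tw(p,o);save(p,'w14.png')
z=o['eef_pos'][2]; marker(p,T,z,(200,40,310,330))
h=cv2.cvtColor(p['pixels'],cv2.COLOR_RGB2HSV).astype(int); print([(c,h[115,c,1],h[115,c,2]) for c in range(215,300,3)])
a=cv2.imread('pics/w14.png'); b=cv2.imread('pics/w12.png'); cv2.imwrite('pics/m2.png',np.hstack([a[:,70:420],b[:,70:420]]))
E
```

```text
t 25.82 [ 0.6079 -0.1828  0.0868] yang -89.7 q [-0.42  0.78  0.92  1.82 -0.77  0.95 -0.72] w 13.7 F [-0.2 -1.1 -0. ]
22.112033399753273
red [239 119] [266 206] (array([ 650.5, -183. ]), array([15. , 46.9]), 'long dir deg', np.float32(0.3))
white [210 112] [299 315] (array([ 616.6, -182.3]), array([ 49.9, 122.1]), 'long dir deg', np.float32(-11.8))
all [210 112] [299 315] (array([ 616.6, -182.3]), array([ 49.9, 122.1]), 'long dir deg', np.float32(-11.8))
[(215, np.int64(23), np.int64(66)), (218, np.int64(27), np.int64(67)), (221, np.int64(22), np.int64(71)), (224, np.int64(31), np.int64(73)), (227, np.int64(25), np.int64(70)), (230, np.int64(18), np.int64(70)), (233, np.int64(43), np.int64(59)), (236, np.int64(17), np.int64(153)), (239, np.int64(15), np.int64(152)), (242, np.int64(14), np.int64(151)), (245, np.int64(14), np.int64(150)), (248, np.int64(17), np.int64(150)), (251, np.int64(16), np.int64(147)), (254, np.int64(18), np.int64(153)), (257, np.int64(10), np.int64(149)), (260, np.int64(18), np.int64(153)), (263, np.int64(19), np.int64(149)), (266, np.int64(17), np.int64(150)), (269, np.int64(19), np.int64(151)), (272, np.int64(17), np.int64(152)), (275, np.int64(21), np.int64(60)), (278, np.int64(24), np.int64(73)), (281, np.int64(23), np.int64(66)), (284, np.int64(22), np.int64(71)), (287, np.int64(30), np.int64(76)), (290, np.int64(26), np.int64(68)), (293, np.int64(24), np.int64(74)), (296, np.int64(32), np.int64(71)), (299, np.int64(27), np.int64(67))]
```

View pics/m2.png

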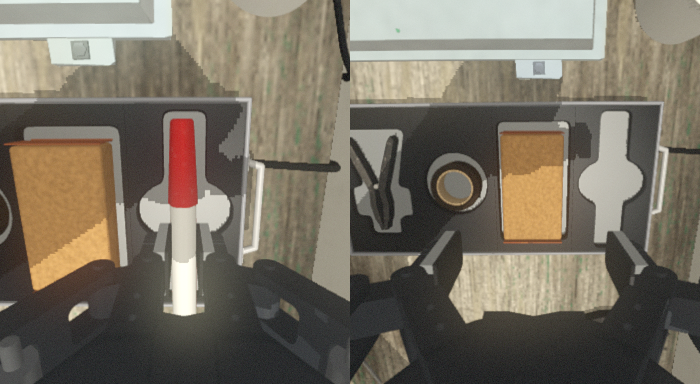

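Call:
{"name": "jog_arm", "arguments": {
  "motion": [
    [0,0,0,-2,0.8,25,8],
    [0,0,0,-2,0.8,43,8],
    [0,0,0,-2,0.8,49,8],
    [0,0,0,-2,0.8,49.5,8],
    [0,0,0,-2,0.8,49.5,8]
  ]
}}

```text
t: 26.5
eef_pos: [0.6047, -0.1832, 0.0363]
tool_rot: [-0.001, 1.0, 0.002, -0.0]
contact_force: [-2.7, 1.8, 4.7]
gripper_width: 0.16
grasp_force: 23.4
```

```bash
python3 -c "
from h import *
o=st();print(o['grasp_force'])"
```

```text
t 26.5 [ 0.6047 -0.1832  0.0363] yang -89.7 q [-0.38  0.84  0.86  1.84 -0.83  0.87 -0.68] w 13.7 F [-2.7  1.8  4.7]
23.425897745182738
```

Call:
{"name": "jog_arm", "arguments": {
  "motion": [
    [0,0,0,0,0,0,20],
    [0,0,0,0,0,0,26],
    [0,0,0,0,0,0,26],
    [0,0,0,0,0,-20,26],
    [0,0,0,0,0,-60,26],
    [0,0,0,0,0,-115,26],
    [0,0,0,-50,-60,-175,26],
    [0,0,0,-50,-90,-175,26],
    [0,0,0,-50,-90,-175,26],
    [0,0,0,-50,-90,-175,26]
  ]
}}

```text
t: 27.75
eef_pos: [0.5547, -0.0937, 0.2116]
tool_rot: [-0.0, 1.0, 0.003, 0.001]
contact_force: [-0.6, -0.9, 0.2]
gripper_width: 0.303
grasp_force: 0.0
```

```bash
python3 - <<'E'
from h import *
o=st(); p=bot.read_camera('wrist'); o=bot.get_obs(); T=Tw(p,o);save(p,'w15.png')
print('want tape(.604,-.0165) clamp(.6035,.067) block(.604,-.0995) marker(.604,-.184)')
for k,z in dict(small_clamp_centre=.035,marker_centre=.036,sanding_block_centre=.039,tape_centre=.0375,cutout_clamp=.028,cutout_marker=.028,cutout_tape=.028,cutout_block=.024).items():
    for d in bot.tip_of(k,p)[:1]: print(k,round(d['score'],2),np.round(d['xy']),np.round(world(p,d['xy'],z,T)[0],4))
block(p,T,.056)
h=cv2.cvtColor(p['pixels'],cv2.COLOR_RGB2HSV).astype(int)
r=(((h[...,1]>150)&((h[...,0]<8)|(h[...,0]>172))&(h[...,2]>70))*255).astype(np.uint8)
for c in contours(r,(0,0,512,384),60)[:3]: print('red',c.min(0),c.max(0),rect(world(p,c,.036,T)))
E
```

```text
t 27.75 [ 0.5547 -0.0937  0.2116] yang -89.7 q [-0.77  0.55  1.15  1.9  -0.58  1.07 -0.94] w 25.9 F [-0.6 -0.9  0.2]
want tape(.604,-.0165) clamp(.6035,.067) block(.604,-.0995) marker(.604,-.184)
small_clamp_centre 0.31 [339. 269.] [ 0.4245 -0.2112  0.035 ]
marker_centre 0.55 [332. 134.] [ 0.6023 -0.1859  0.036 ]
sanding_block_centre 0.85 [259. 138.] [ 0.5973 -0.1023  0.039 ]
tape_centre 0.82 [186. 134.] [ 0.6015 -0.0175  0.0375]
cutout_clamp 0.59 [119. 134.] [0.6007 0.0653 0.028 ]
cutout_marker 0.66 [330. 131.] [ 0.6055 -0.1859  0.028 ]
cutout_tape 0.69 [189. 131.] [ 0.6051 -0.0195  0.028 ]
block px [230  81] [286 186] (array([ 601., -100.]), array([ 60.5, 112.1]), 'long dir deg', np.float32(0.3))
red [326  71] [339 113] (array([ 648.1, -184.1]), array([14.2, 44.4]), 'long dir deg', np.float32(0.6))
```

View pics/w15.png

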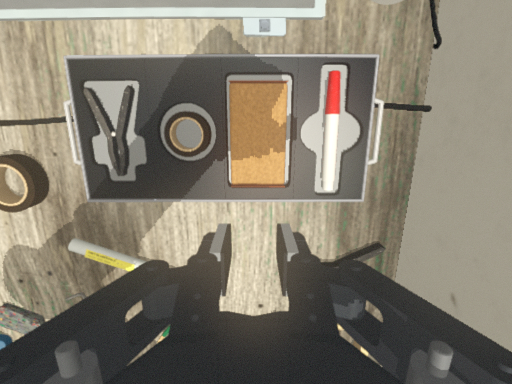

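```bash
python3 -c "
from station import bot
print(bot.hand_in())"
```

```text
the job is handed in; nothing more can be done
None
```

The small clamp, marker, sanding block and small black tape roll are each in their own cut-out and released. The big clamp and blade tube were never gripped or knowingly touched, though I didn't re-measure them at the end. I handed the job in at about 28 s; no verdict came back.

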